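# Charge the laser console's hand pump

### The arm

A 6-joint arm with a two-finger parallel gripper is mounted at the origin on the work surface. World frame = base frame: x ahead of the robot, y to its left, z up, the work surface at z = 0. Lengths are in m, angles in degrees, forces in N, time in s.
With the tool pointing down it reaches from about 0.4 to 0.825 m from the base axis. Payload 7 kg.
Tool frame: the origin (TCP) lies between the finger pads; the fingertips stand 22 mm ahead of it and the grasp point (between the pads) lies 3 mm ahead of it; z points along the fingers, y is the direction in which the jaws open and shut (so a half turn about z gives the same grasp; the last joint's range is limited). The gripper opens to 88 mm and grips with 3 to 60 N. Pads are 19 mm wide; open, the fingers measure 130 mm over their backs; the gripper's body (78 mm by 193 mm) begins 47 mm behind the grasp point.
Start: joints at [83.543, 20.546, 0.682, 0, -70.136, -16.507], TCP at [0.263, 0.621, 0.217] pointing down, gripper open.
Joint ranges: [-176.03, 176.03], [-82.01, 121.73], [-58.28, 71.71], [-173.87, 95.51], [-174.79, -0.11], [-173.66, 173.66]. Speed limits (degrees/s): [136.94, 136.94, 172.46, 180, 180, 180].

### API

Orientations are given as [roll, pitch, yaw] about the fixed x, y, z axes, in that order (R = Rz(yaw) Ry(pitch) Rx(roll)).
In Python, from plant import telemetry, cams, r gives the robot as it stands.
- The arm moves only by the tool carry_out, never from a script. Its argument "commands" is one flat list of numbers, 5 for each row, row after row: the shift along the world's x, y, z as a fraction of full scale, then the turn about the world's z as a fraction of full scale, then the gripper's target within -1 to 1 (shut at 1, half-way at 0, fully open at -1). In form: [x, y, z, turn, claw, x, y, z, turn, claw, ...]. A call has 1 to 8 rows; each row shifts and turns the commanded pose from where the row before left it; what a row does not reach is not made up. Full scale, the value 1, is 0.04 m for a shift and 4 degrees for a turn. A row lasts 1/10 s, in which the tool goes at most 50 mm and 8.59 degrees, less where a joint would pass 70% of its speed; a pose out of reach is approached as far as the arm can. A call with a number of a shift or a turn outside -1 to 1 is refused whole. A call with a gripper value outside its range is refused whole. The fingers move at their own pace and stop on an object; "grip_force" is the grip in N (left out, the last holds). Time passes only in rows, so rows that do not move let the fingers close. It gives the time, the measured TCP pose, the force and the opening at its end, in the units of the state.
- telemetry.get_state(): the state, without advancing time (a new reading comes with each control period).
- cams.capture(name): name is "scene" or "top"; returns a dict with "frame" (480x640x3 uint8, red, green, blue), "camera_matrix" (3x3 intrinsics, pixels), "k1" (the pictures are not rectified: a ray, as slopes to the right and down, at radius r is drawn at 1 + k1 r^2 times it, then the intrinsics apply), "camera_from_world" (4x4, takes a point from world to camera coordinates). Camera axes: x right, y down, z forward; pixel columns grow to the right and rows downward; lengths in m; the calibration is good to about 2 mm. A picture is of the moment at which its call begins. There is no depth.
- r.close_job(): hands the job in, once; it reports no verdict.
The state is a dict: "time_s": time; "joints": joint angles; "qd": joint speeds; "joint_torque": joint torques, N m; "tcp_pos": TCP position; "eef_rot": TCP orientation; "contact_force": force on the tool from outside, world axes, zero at the start; "moment": the same for the moment, N m; "gripper_width": finger opening in m.
Only numpy, scipy, OpenCV 4.12 (cv2) and the standard library are available. Lean on these libraries where they do the work, as an engineer would, in place of code of your own. Each camera call takes 0.05 s, during which the arm holds its last target. There are 200 camera calls.

### The job

Charge the laser console's hand pump: press its spring plunger all the way down and let it come all the way up again, over and over, until the green indicator pin stands fully out, and leave the plunger released. Only push on the plunger: do not touch the pin, do not press the red stop button, and leave the bottle, jar and bowl where they stand.

Things in the scene. Friction and masses are not known exactly. Their poses are not given: they have to be found in the camera images.
- pump: White box with a black top, 110 (its x) x 160 (its y) x 85 mm high, fixed to the table. Origin: centre of its underside; z up. The plunger's axis is at its y = +35 mm, the pin's at y = -35 mm, both at its x = 0. A red collar, 38 mm across and 8 mm high, stands on the top round the plunger's stem.
- plunger_top (a point): Centre of the flat top of the plunger's round steel cap (52 mm across, 12 mm thick, on an 18 mm stem). Released, it is 122 mm above the table; fully pressed, 106 mm. It moves with the plunger.
- plunger (a joint): Travel of the plunger, m: 0 released (up), 0.016 pressed fully down onto a hard stop. Resists with 5 N at the top, 9 N at the bottom, more if pressed fast (damped, 50 N s/m); springs back in about 0.4 s when let go. A full press and release lifts the pin, during the release, by 10 mm (the first time 6 to 17 mm); short presses may do nothing. With the pin fully out, more strokes change nothing.
- pin_top (a point): Centre of the top of the green indicator pin (10 mm thick, its head 14 mm across), 94 mm above the table with the pin in, about 143 mm with it fully out. A yellow band round its foot comes into sight only when it is fully out.
- pin (a joint): How far the indicator pin is out, m: starts between 0 and 0.022; fully out is about 0.049 (end stop at 0.052). It stays where the strokes have brought it. 3 to 5 full strokes are needed.
- stop (a joint): Red stop button, 34 mm across, on top of the yellow box: 0 released, 0.006 pressed, m. To be left alone.
- stop_box: Yellow box 70 x 70 x 35 mm, fixed to the table, with the red stop button on top (53 mm high in all). Origin: centre of its underside.
- gel_mid (a point): Blue gel bottle with white cap, loose, 60 mm across, 150 mm high; the point is half-way up its axis. To be left alone.
- jar_mid (a point): Glass jar with steel lid, loose, 68 mm across, 85 mm high; the point is half-way up its axis. To be left alone.
- bowl_mid (a point): Steel bowl, loose, 100 mm across, 40 mm high; the point is half-way up its axis. To be left alone.
Not all that is in view belongs to the job. Of the things that look like the stop_box, take the one that is farthest to the robot's left at the start. Of the things that look like the pump, the larger one is meant.

How it is judged:
By the outcome, as a careful person would: the job done as asked, in the order asked, and still so for the second after the job is handed in, with the robot touching nothing.
It also fails if it takes over 45 s, if anything falls off the work surface, if the arm or the gripper's body presses on something with over 40 N, if the wrist force passes 120 N, or if a joint passes its speed limit or range.

## Working session

There is one attempt and no reset: what is moved stays moved. The work goes in short steps, Python scripts to look and compute and a tool call to move; the robot and the scene stay as the last step left them, time stands still between calls to the robot, and variables do not carry over. Pictures are saved under pics/ and viewed, about 8 in all and at most 12, crops included, and the job is handed in when it is done.

Besides the shell and the picture viewer there is one more tool, called in YAML: its name, and indented under it one key for each argument. carry_out: Moves the arm, as the interface text tells. Shift numbers are shares of 0.04 m and turn numbers shares of 4 degrees, none past 1 either way. Its arguments: {"type":"object","properties":{"commands":{"type":"array"},"grip_force":{"type":"number"}},"required":["commands"]}

```bash
mkdir -p pics
cat > h.py <<'E'
import numpy as np,cv2,pickle
from plant import telemetry,cams,r
def snap(n,tag):
    c=cams.capture(n); cv2.imwrite(f'pics/{tag}.png',c['frame'][:,:,::-1]); pickle.dump(c,open(f'pics/{tag}.pkl','wb')); return c
def load(tag): return pickle.load(open(f'pics/{tag}.pkl','rb'))
def ray(c,u,v):
    K=c['camera_matrix'];d=np.array([(u-K[0,2])/K[0,0],(v-K[1,2])/K[1,1]]);s=d.copy()
    for _ in range(20): s=d/(1+c['k1']*(s@s))
    T=c['camera_from_world'];R=T[:3,:3];o=-R.T@T[:3,3];w=R.T@np.array([s[0],s[1],1]);return o,w
def atz(c,u,v,z):
    o,w=ray(c,u,v);return o+w*(z-o[2])/w[2]
def tri(a,b):
    A=np.zeros((3,3));y=np.zeros(3)
    for o,w in(a,b):
        w=w/np.linalg.norm(w);P=np.eye(3)-np.outer(w,w);A+=P;y+=P@o
    return np.linalg.solve(A,y)
def proj(c,p):
    q=c['camera_from_world']@np.append(p,1);s=q[:2]/q[2];s=s*(1+c['k1']*(s@s));K=c['camera_matrix'];return [K[0,0]*s[0]+K[0,2],K[1,1]*s[1]+K[1,2]]
E
python3 - <<'E'
from h import *
for n in('scene','top'):
    c=snap(n,n+'0');T=c['camera_from_world'];print(n,-T[:3,:3].T@T[:3,3],T[:3,:3].round(2).tolist(),c['camera_matrix'][0,0],c['k1'])
s=telemetry.get_state();print(s['tcp_pos'],s['eef_rot'],s['contact_force'],s['gripper_width'],s['time_s'])
E
```

```text
scene [1.20489491 0.81933806 0.971286  ] [[-0.78, 0.62, 0.01], [0.42, 0.55, -0.72], [-0.46, -0.56, -0.69]] 570.0784778870716 -0.08393408243997873
top [0.44639471 0.08062554 1.06600381] [[0.03, -1.0, 0.01], [-0.99, -0.03, -0.16], [0.16, -0.0, -0.99]] 549.7699418778249 -0.16698457078833184
[0.26318969 0.62107707 0.21629105] [ 1.79911896e+02 -7.87278268e-03 -2.29687949e+01] [ 0.77771264 -0.28705565  1.03536576] 0.08740848124038121 0.1
```

View pics/scene0.png

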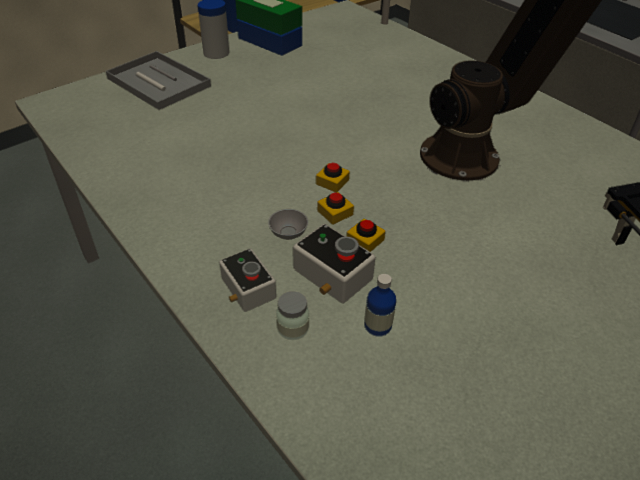

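View pics/top0.png

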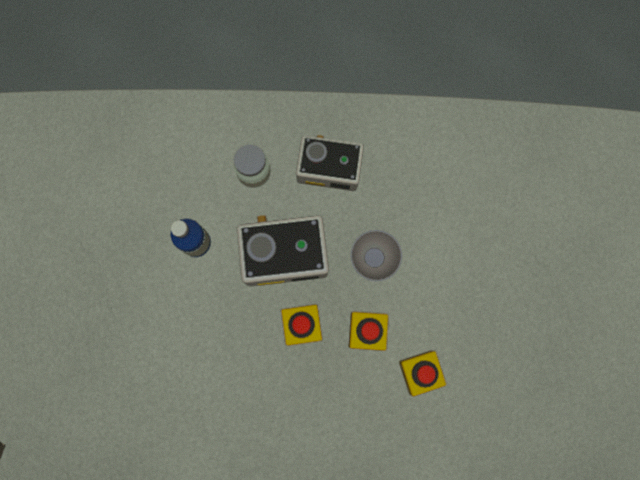

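Two things look like the pump: the large box at scene (334,262) / top (283,250), and a small one at scene (248,278) / top (330,163). I choose the large one. Three things look like the stop box, at top (302,325), (369,331) and (424,373). The one farthest left is (302,325), and I will keep clear of all three. Next is a close crop to check the choice and get pixels.

Run:
```python
from h import *
a=cv2.imread('pics/scene0.png')[215:305,285:385];b=cv2.imread('pics/top0.png')[205:295,230:330]
f=lambda i:cv2.convertScaleAbs(cv2.resize(i,None,fx=4,fy=4,interpolation=cv2.INTER_CUBIC),alpha=1.5)
cv2.imwrite('pics/crop0.png',np.hstack([f(a),f(b)]))
```

```text
(no output)
```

View pics/crop0.png

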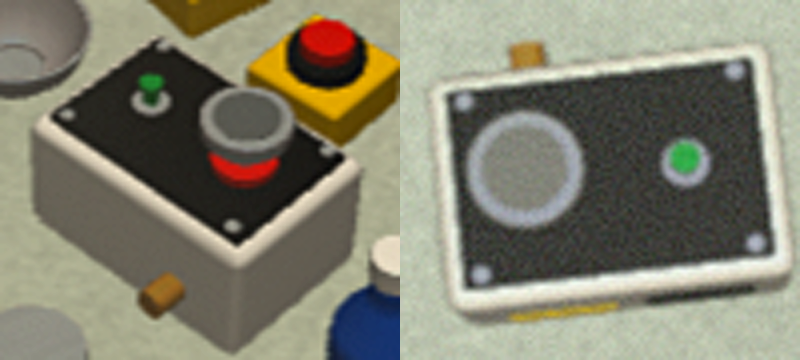

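The crop shows the large pump with its steel cap on a red collar. The cap is at scene (346.5,244.8) / top (260.9,246.8), and the green pin, slightly out, is at scene (322.4,234.2) / top (300.9,243.6).

Run:
```python
from h import *
s,t=load('scene0'),load('top0')
cap=tri(ray(s,346.5,244.8),ray(t,260.9,246.8));pin=tri(ray(s,322.4,234.2),ray(t,300.9,243.6))
print('cap',cap,atz(s,346.5,244.8,.122),atz(t,260.9,246.8,.122));print('pin',pin)
d=(cap-pin)[:2];print(np.linalg.norm(d),'pump y dir deg',np.degrees(np.arctan2(d[1],d[0])),np.hypot(*cap[:2]))
for n,u,v,z in[('stop',302,325,.053),('gelcap',179,228,.15),('gelbase',197,245,.05),('jar',250,158,.085),('bowl',376,254,.04)]:print(n,atz(t,u,v,z))
```

```text
cap [0.59640242 0.17343122 0.11857495] [0.5991311  0.17571044 0.122     ] [0.59556042 0.17339627 0.122     ]
pin [0.60666238 0.10397821 0.10438173]
0.07020674798233678 pump y dir deg 98.40326142166793 0.621107262294857
stop [0.46390142 0.0987269  0.053     ]
gelcap [0.61942907 0.31299805 0.15      ]
gelbase [0.60670374 0.3015305  0.05      ]
jar [0.76855601 0.20545269 0.085     ]
bowl [ 0.60129447 -0.03660608  0.04      ]
```

Cap top is at about (0.597, 0.174), measured height 0.119 against 0.122 given. The cap-to-pin distance is 70.2 mm, which matches the 70 expected. With the fingers shut, the gripper body stays above 0.17 m, clear of everything. I'll approach with z near 0.2.

carry_out:
  commands: [0.7,-0.93,0,0,1,0.7,-0.93,0,0,1,0.7,-0.93,0,0,1,0.7,-0.93,0,0,1,0.7,-0.93,0,0,1,0.7,-0.93,0,0,1,0.7,-0.93,0,0,1,0.7,-0.93,0,0,1]
  grip_force: 20

```text
time_s: 0.9
tcp_pos: [0.488, 0.3221, 0.217]
eef_rot: [180.0, 0.0, -23.0]
contact_force: [0.5, 0.6, 0.4]
gripper_width: 0.0295
```

carry_out:
  commands: [0.7,-0.93,0,0,1,0.7,-0.93,0,0,1,0.7,-0.93,0,0,1,0.65,-0.93,0,0,1,0,0,-0.5,0,1,0,0,-0.5,0,1,0,0,0,0,1,0,0,0,0,1]

```text
time_s: 1.7
tcp_pos: [0.5973, 0.175, 0.1771]
eef_rot: [179.9, 0.0, -22.9]
contact_force: [-0.8, 0.0, -0.3]
gripper_width: 0.0005
```

Run:
```python
from h import *
im=[]
s=telemetry.get_state();print(s['tcp_pos'],s['contact_force'],s['gripper_width'])
for n,(y,x) in(('scene',(190,275)),('top',(200,220))):
    c=snap(n,n+'1');im.append(c['frame'][y:y+110,x:x+120,::-1]);print(proj(c,s['tcp_pos']-np.array([0,0,.022])))
cv2.imwrite('pics/crop1.png',cv2.convertScaleAbs(cv2.resize(np.hstack(im),None,fx=3.3,fy=3.3,interpolation=cv2.INTER_CUBIC),alpha=1.5))
```

```text
[0.59727711 0.1749508  0.17711867] [-0.83487809  0.0414158  -0.28059757] 0.0005287185938146009
[np.float64(347.6984028186031), np.float64(232.93749809788022)]
[np.float64(258.2365804269497), np.float64(242.63660005619502)]
```

View pics/crop1.png

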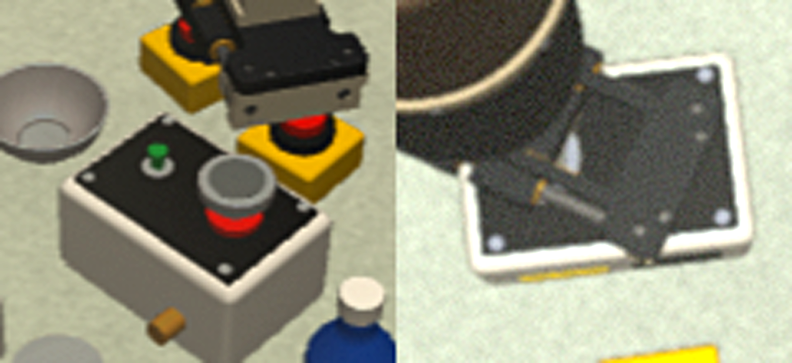

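The pump is unobstructed, but the fingers are not where I projected the tips (crop pixel 240,142). I'll look wider before touching anything.

Run:
```python
from h import *
im=[load(n+'1')['frame'][y:y+220,x:x+200,::-1] for n,(y,x) in(('scene',(90,260)),('top',(130,130)))]
for i,n,(y,x) in zip(im,('scene','top'),((90,260),(130,130))):pass
out=[]
p=telemetry.get_state()['tcp_pos']
for i,n,(y,x) in zip(im,('scene','top'),((90,260),(130,130))):
    i=cv2.convertScaleAbs(cv2.resize(i,None,fx=2,fy=2,interpolation=cv2.INTER_CUBIC),alpha=2)
    for dz,col in((-.022,(0,0,255)),(0,(255,0,255)),(.044,(255,255,0)),(.15,(0,255,255))):
        u,v=proj(load(n+'1'),p+np.array([0,0,dz]));cv2.circle(i,(int((u-x)*2),int((v-y)*2)),3,col,-1)
    out.append(i)
cv2.imwrite('pics/crop2.png',np.hstack(out))
```

```text
(no output)
```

View pics/crop2.png

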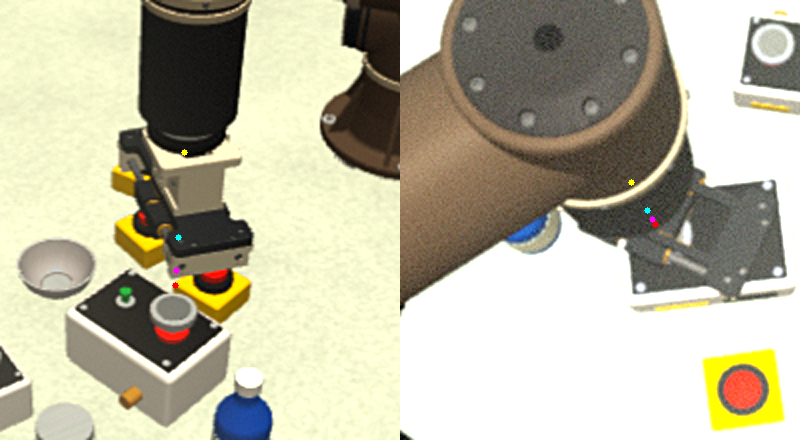

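Run:
```python
from h import *
c=snap('scene','scene2')
a=c['frame'][140:250,310:400,::-1];b=load('scene0')['frame'][150:260,570:640,::-1]
f=lambda i:cv2.convertScaleAbs(cv2.resize(i,None,fx=5,fy=5,interpolation=cv2.INTER_CUBIC),alpha=2.5)
cv2.imwrite('pics/crop3.png',np.hstack([f(a),f(b)]))
print(proj(load('scene0'),[.263,.621,.195]),proj(load('scene0'),[.263,.621,.217]),proj(load('scene0'),[.263,.621,.26]))
```

```text
[np.float64(628.0905914859042), np.float64(270.3092265452694)] [np.float64(632.4658775210843), np.float64(262.39761712228426)] [np.float64(641.3221496320689), np.float64(246.29591503512535)]
```

View pics/crop3.png

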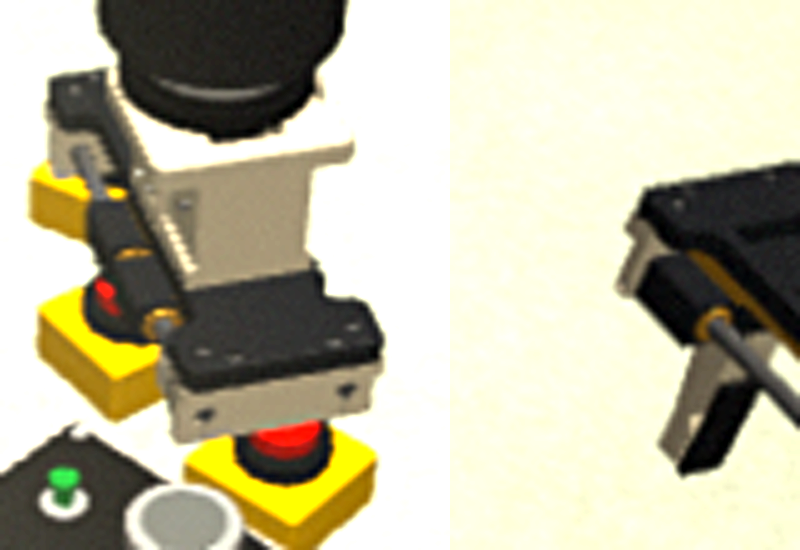

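Run:
```python
from h import *
s,t=load('scene2'),load('top1')
p=telemetry.get_state()['tcp_pos'];print(p)
a,b=ray(s,320,156),ray(t,313.6,225.8);P=tri(a,b);print('far plate +x corner',P,P-p,[proj(c,P) for c in(s,t)])
j=np.array([np.cos(np.radians(67)),np.sin(np.radians(67)),0]);k=np.array([j[1],-j[0],0])
print('in tool jaw/side',(P-p)@j,(P-p)@k)
# near plate outer bottom corners scene: crop3 (178,442),(380,375)
for u,v in((178,442),(380,375)):
    o,w=ray(s,310+u/5,140+v/5)
    # intersect with plane jaw=+.0965
    q=o+w*((.0965-(o-p)@j)/(w@j));print('near corner: side',(q-p)@k,'z',q[2]-p[2])
s0=load('scene0');p0=np.array([.263,.621,.217]);o,w=ray(s0,617,244)
for J in(-.055,.055):
    q=o+w*((J-(o-p0)@j)/(w@j));print('tip0',J,(q-p0)@k,q[2]-p0[2])
```

```text
[0.59782229 0.17575335 0.17843058]
far plate +x corner [0.60014166 0.08197671 0.30084932] [ 0.00231937 -0.09377664  0.12241874] [[np.float64(320.28646241423684), np.float64(156.05562927834194)], [np.float64(313.90031755043185), np.float64(225.51127370755103)]]
in tool jaw/side -0.08541560003195157 0.038776446812142505
near corner: side 0.04061933927941222 z 0.08496631507540883
near corner: side -0.037289991363005044 z 0.10074776680297867
tip0 -0.055 -0.006294167528204419 -0.0037988173676599957
tip0 0.055 0.13825660778059354 0.13389849731219292
```

The gripper's end plates measure centred on the tool axis (jaw −85 mm, side ±39 mm), so the lateral position is right. The closed fingers are simply hidden behind the near plate. The visible fingertips may be slightly shorter than stated, so I'll find contact by force.

carry_out:
  commands: [0,0,-0.4,0,1,0,0,-0.3,0,1,0,0,-0.1,0,1,0,0,-0.1,0,1,0,0,0,0,1]

```text
time_s: 2.35
tcp_pos: [0.5973, 0.1751, 0.141]
eef_rot: [180.0, 0.0, -23.0]
contact_force: [0.2, -0.3, 0.1]
gripper_width: 0.0005
```

carry_out:
  commands: [0,0,-0.05,0,1,0,0,-0.05,0,1,0,0,-0.05,0,1,0,0,0,0,1]

```text
time_s: 2.75
tcp_pos: [0.5972, 0.175, 0.1349]
eef_rot: [180.0, 0.0, -23.0]
contact_force: [-0.7, -0.0, -0.5]
gripper_width: 0.0006
```

carry_out:
  commands: [0,0,-0.1,0,1,0,0,-0.1,0,1,0,0,0,0,1]

```text
time_s: 3.05
tcp_pos: [0.5969, 0.1749, 0.1263]
eef_rot: [180.0, 0.0, -23.0]
contact_force: [1.0, 0.1, -0.1]
gripper_width: 0.0005
```

Run:
```python
from h import *
c=snap('scene','scene3');t=snap('top','top3')
f=lambda i:cv2.convertScaleAbs(cv2.resize(i,None,fx=4,fy=4,interpolation=cv2.INTER_CUBIC),alpha=2.)
cv2.imwrite('pics/crop4.png',np.hstack([f(c['frame'][175:285,300:400,::-1]),f(t['frame'][190:300,225:325,::-1])]))
s=telemetry.get_state();print(s['tcp_pos'],s['contact_force'])
```

```text
[0.59723891 0.17499416 0.12691892] [-0.03381135 -0.88530175  0.17588871]
```

View pics/crop4.png

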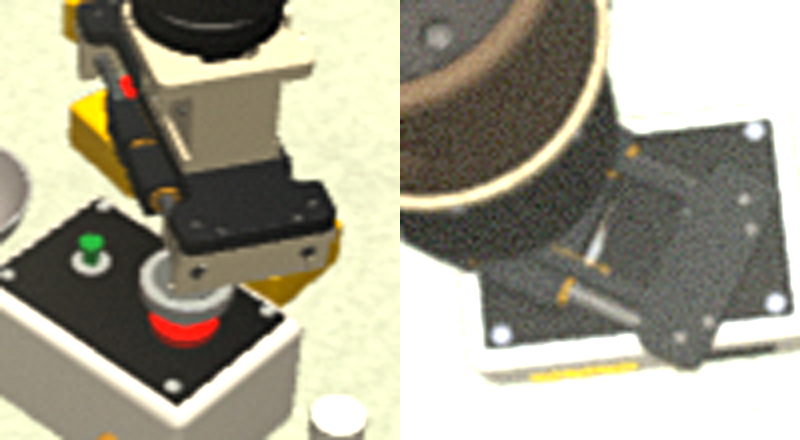

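The cap is still up, and the tips (hidden behind the near plate) must be just above it. The earlier tip measurement put them only about 4 mm below the TCP, which agrees. The gripper looks about 18 mm shorter than the text says, so I'll continue down by force.

carry_out:
  commands: [0,0,-0.08,0,1,0,0,-0.08,0,1,0,0,0,0,1]

```text
time_s: 3.45
tcp_pos: [0.597, 0.1749, 0.1202]
eef_rot: [180.0, 0.0, -23.0]
contact_force: [0.2, 0.2, -0.2]
gripper_width: 0.0001
```

carry_out:
  commands: [0,0,-0.08,0,1,0,0,-0.08,0,1,0,0,0,0,1]

```text
time_s: 3.75
tcp_pos: [0.597, 0.1749, 0.1137]
eef_rot: [180.0, 0.0, -23.0]
contact_force: [-0.6, 0.2, -0.1]
gripper_width: 0.0008
```

Run:
```python
from h import *
c=snap('scene','scene4')
f=lambda i:cv2.convertScaleAbs(cv2.resize(i,None,fx=6,fy=6,interpolation=cv2.INTER_CUBIC),alpha=2.)
cv2.imwrite('pics/crop5.png',np.hstack([f(load(n)['frame'][205:275,325:390,::-1]) for n in('scene0','scene4')]))
```

```text
(no output)
```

View pics/crop5.png

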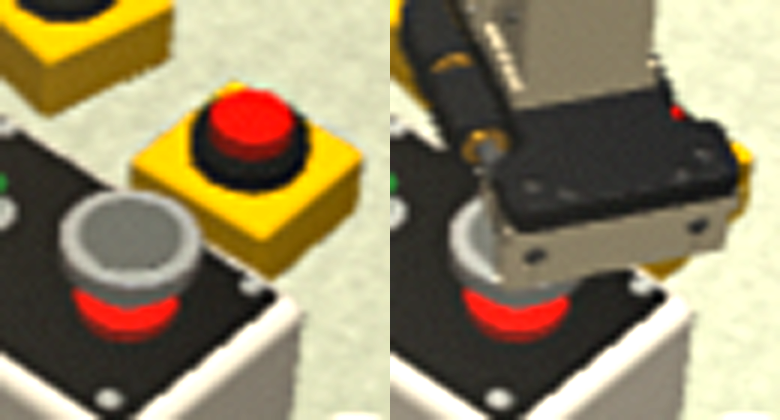

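Run:
```python
from h import *
s=load('scene4');p=np.array(telemetry.get_state()['tcp_pos']);print(p)
j=np.array([np.cos(np.radians(67)),np.sin(np.radians(67)),0]);k=np.array([j[1],-j[0],0])
for u,v in((115,288),(340,248)):
    o,w=ray(s,325+u/6,205+v/6)
    for J in(.06,.08,.0965):
        q=o+w*((J-(o-p)@j)/(w@j));print(J,'side',(q-p)@k,'z',q[2])
```

```text
[0.59718814 0.17500473 0.11402179]
0.06 side 0.026960207580006945 z 0.15990436617743364
0.08 side 0.03424517029548495 z 0.18096384536623122
0.0965 side 0.04025526453575424 z 0.19833791569698922
0.06 side -0.0538323521812511 z 0.15882751121818728
0.08 side -0.04445041170557651 z 0.1799149402690411
0.0965 side -0.036710310813145026 z 0.19731206923599554
```

carry_out:
  commands: [0,0,-0.08,0,1,0,0,-0.08,0,1,0,0,0,0,1]

```text
time_s: 4.1
tcp_pos: [0.5977, 0.1752, 0.1084]
eef_rot: [-180.0, -0.0, -22.9]
contact_force: [-1.3, -0.4, 4.8]
gripper_width: 0.0004
```

Contact: 4.8 N at TCP z 0.108. Now I'll press down carefully to find the hard stop.

carry_out:
  commands: [0,0,-0.1,0,1,0,0,-0.1,0,1,0,0,-0.1,0,1,0,0,0,0,1]

```text
time_s: 4.5
tcp_pos: [0.5977, 0.1752, 0.097]
eef_rot: [-180.0, -0.1, -22.9]
contact_force: [-1.9, 0.1, 7.4]
gripper_width: 0.0003
```

carry_out:
  commands: [0,0,-0.05,0,1,0,0,-0.05,0,1,0,0,0,0,1]

```text
time_s: 4.8
tcp_pos: [0.598, 0.1752, 0.0966]
eef_rot: [-179.9, -0.2, -22.9]
contact_force: [-13.8, -1.4, 33.2]
gripper_width: 0.0006
```

The hard stop is at z ≈ 0.0966 (33 N). That fits 16 mm of travel from contact at about 0.1125. Release and look at the pin.

carry_out:
  commands: [0,0,0.35,0,1,0,0,0.35,0,1,0,0,0,0,1,0,0,0,0,1,0,0,0,0,1,0,0,0,0,1]

```text
time_s: 5.4
tcp_pos: [0.5969, 0.1748, 0.119]
eef_rot: [179.9, 0.1, -23.0]
contact_force: [0.1, -0.3, -0.1]
gripper_width: 0.0001
```

```bash
cat >> h.py <<'E'
def green(c):
    # topmost green pixels of pin of big pump, scene view
    f=c['frame'][195:250,308:340].astype(int);m=(f[...,1]>f[...,0]*1.5+8)&(f[...,1]>f[...,2]*1.4+8)
    n,l,st,ce=cv2.connectedComponentsWithStats(m.astype(np.uint8));
    if n<2:return None
    i=1+np.argmax(st[1:,4]);return dict(top=st[i,1]+195,bot=st[i,1]+st[i,3]+194,x=ce[i][0]+308,area=st[i,4])
def pinz(tag):
    g0=load('scene0');p=np.array([.607,.104,0])
    return [(z,round(float(proj(g0,p+[0,0,z])[1]),1)) for z in(.094,.104,.114,.124,.134,.143)]
E
python3 - <<'E'
from h import *
print(pinz(0));
for n in('scene0','scene4'):print(n,green(load(n)))
print(green(snap('scene','scene5')),telemetry.get_state()['tcp_pos'],telemetry.get_state()['contact_force'])
E
```

```text
[(0.094, 237.7), (0.104, 234.4), (0.114, 231.1), (0.124, 227.8), (0.134, 224.4), (0.143, 221.4)]
scene0 {'top': np.int32(233), 'bot': np.int32(240), 'x': np.float64(322.48275862068965), 'area': np.int32(29)}
scene4 {'top': np.int32(233), 'bot': np.int32(240), 'x': np.float64(322.4516129032258), 'area': np.int32(31)}
{'top': np.int32(230), 'bot': np.int32(240), 'x': np.float64(322.3255813953488), 'area': np.int32(43)} [0.59703373 0.17486731 0.11914561] [-0.32222362  0.5560134   1.04883154]
```

The pin rose about 10 mm with that stroke. Repeat it the same way.

carry_out:
  commands: [0,0,-0.21,0,1,0,0,-0.21,0,1,0,0,-0.21,0,1,0,0,0,0,1,0,0,0,0,1]

```text
time_s: 5.95
tcp_pos: [0.5982, 0.1754, 0.0968]
eef_rot: [-179.9, -0.1, -22.9]
contact_force: [-5.6, -0.9, 18.4]
gripper_width: 0.0005
```

carry_out:
  commands: [0,0,0.315,0,1,0,0,0.315,0,1,0,0,0,0,1,0,0,0,0,1,0,0,0,0,1,0,0,0,0,1]

```text
time_s: 6.55
tcp_pos: [0.597, 0.1749, 0.1192]
eef_rot: [179.9, 0.0, -23.0]
contact_force: [0.1, -0.0, -0.6]
gripper_width: 0.0003
```

carry_out:
  commands: [0,0,-0.21,0,1,0,0,-0.21,0,1,0,0,-0.21,0,1,0,0,0,0,1,0,0,0,0,1]

```text
time_s: 7.05
tcp_pos: [0.5981, 0.1754, 0.0968]
eef_rot: [-179.9, -0.1, -22.9]
contact_force: [-4.9, 0.0, 18.0]
gripper_width: 0.0006
```

carry_out:
  commands: [0,0,0.315,0,1,0,0,0.315,0,1,0,0,0,0,1,0,0,0,0,1,0,0,0,0,1,0,0,0,0,1]

```text
time_s: 7.65
tcp_pos: [0.597, 0.1749, 0.1192]
eef_rot: [179.9, 0.0, -23.0]
contact_force: [-0.7, 0.3, -0.2]
gripper_width: 0.0004
```

Run:
```python
from h import *
print(green(snap('scene','scene6')))
```

```text
{'top': np.int32(224), 'bot': np.int32(240), 'x': np.float64(322.46153846153845), 'area': np.int32(65)}
```

carry_out:
  commands: [0,0,-0.21,0,1,0,0,-0.21,0,1,0,0,-0.21,0,1,0,0,0,0,1,0,0,0,0,1]

```text
time_s: 8.2
tcp_pos: [0.5982, 0.1754, 0.0968]
eef_rot: [-179.9, -0.1, -22.9]
contact_force: [-5.1, -0.4, 18.3]
gripper_width: 0.0003
```

carry_out:
  commands: [0,0,0.315,0,1,0,0,0.315,0,1,0,0,0,0,1,0,0,0,0,1,0,0,0,0,1,0,0,0,0,1]

```text
time_s: 8.8
tcp_pos: [0.5969, 0.1748, 0.1192]
eef_rot: [179.9, 0.0, -23.0]
contact_force: [-0.2, -0.5, 0.0]
gripper_width: 0.0002
```

Run:
```python
from h import *
print(green(snap('scene','scene7')))
```

```text
{'top': np.int32(220), 'bot': np.int32(238), 'x': np.float64(322.53731343283584), 'area': np.int32(67)}
```

carry_out:
  commands: [0,0,-0.21,0,1,0,0,-0.21,0,1,0,0,-0.21,0,1,0,0,0,0,1,0,0,0,0,1]

```text
time_s: 9.35
tcp_pos: [0.5982, 0.1754, 0.0968]
eef_rot: [-179.9, -0.1, -22.9]
contact_force: [-5.4, 0.4, 18.1]
gripper_width: 0.0003
```

carry_out:
  commands: [0,0,0.315,0,1,0,0,0.315,0,1,0,0,0,0,1,0,0,0,0,1,0,0,0,0,1,0,0,0,0,1]

```text
time_s: 9.95
tcp_pos: [0.597, 0.1749, 0.1192]
eef_rot: [179.9, 0.0, -23.0]
contact_force: [0.7, 0.2, -0.1]
gripper_width: 0.0004
```

carry_out:
  commands: [0,0,0.8,0,1,0,0,0.9,0,1,0,0,0.9,0,1,0,0,0,0,1,0,0,0,0,1]

```text
time_s: 10.45
tcp_pos: [0.5975, 0.1753, 0.2244]
eef_rot: [-179.9, -0.0, -23.0]
contact_force: [0.8, -0.1, -0.3]
gripper_width: 0.0003
```

Run:
```python
from h import *
c=snap('scene','scene8');t=snap('top','top8');print(green(c))
f=lambda i:cv2.convertScaleAbs(cv2.resize(i,None,fx=4,fy=4,interpolation=cv2.INTER_CUBIC),alpha=1.6)
cv2.imwrite('pics/crop6.png',np.hstack([f(c['frame'][205:305,285:385,::-1]),f(load('scene0')['frame'][205:305,285:385,::-1])]))
# loose things unmoved?
for n,(x0,y0,x1,y1) in dict(gel=(360,275,400,338),jar=(272,288,312,335),bowl=(265,208,308,240)).items():
    a,b=[q['frame'][y0:y1,x0:x1].astype(np.float32).mean(2) for q in(load('scene0'),c)];print(n,cv2.phaseCorrelate(a,b))
```

```text
{'top': np.int32(220), 'bot': np.int32(238), 'x': np.float64(322.5409836065574), 'area': np.int32(61)}
gel ((-0.011915829451307758, 0.00700777671270103), 1.006098636239767)
jar ((0.007980161323416723, -0.025198514790904625), 1.013138847053051)
bowl ((0.509116179978033, -0.005546379551489622), 1.0118311018579536)
```

View pics/crop6.png

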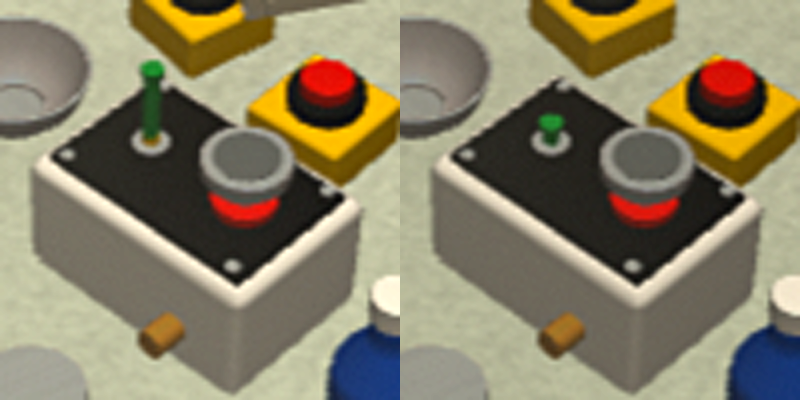

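The crop shows the pin fully out with the yellow band at its foot (crop 151,140). The cap is back up, the stop button is unpressed, and the bowl, jar and bottle look the same as before. The arm is clear of everything.

```bash
python3 -c "
from h import *
print(r.close_job())"
```

```text
the job is handed in; nothing more can be done
None
```

The pump is charged and the job is handed in at about 10.5 s. I gave the larger pump's plunger five full strokes with the closed fingers. Each went to the hard stop at about 18 N (33 N on the first), and I let the plunger come all the way up each time.

**Last checks**
- **Pin:** it stands at its full height, with the yellow band showing at its foot. The fourth and fifth strokes left it at the same height (top at row 220).
- **Plunger:** the cap is back up and looks as it did at the start. The tool is about 10 cm above it, touching nothing.
- **Stop button:** it looks unpressed, as before.
- **Bottle and jar:** image matching shows no movement (under 0.03 px).
- **Bowl:** image matching gave a 0.5 px shift, which I take as an artefact because the bowl looks the same in the before and after crops.

**Disagreement:** contact came at a TCP height of about 0.11 m, not the 0.144 m expected from the stated fingertip length. I found contact by force instead of relying on that length.

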